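# Pack the mallet and roll its carton into the bay

## Task

Lay the wooden mallet flat inside the open carton that waits on the roller track, let go of it, and then gently push the carton along the rollers into the bay under the wire shelf until it is fully home against the back stop. Leave the tin, the tumbler and the dark wooden block undisturbed.

Things in the scene. Friction and masses are not known exactly. Their poses are not given: they have to be found in the camera images.
- track: Fixed pale-wood roller track, 530 mm long, 184 wide. Origin on the bench, on its centre line; x runs along it to the bay (robot's left, within 10 degrees). 13 free aluminium rollers, 28 mm diameter, 40 mm apart from x = -270, tops at z = 45 mm; pushing the carton takes 2 to 6 N and it stops soon when let go. Side guides: inner faces y = +-80 mm, 12 thick, 75 high, x = -290 to 240 mm.
- entry (a point): Open entry end of the track, on the centre line at roller height (x = -290, z = 45 mm in the track's frame); the track's axes.
- home (a point): Where the carton's origin lies when fully home: x = 125, y = 0, z = 45 mm in the track's frame; the track's axes. The back stop is an upright board with its face 100 mm ahead of this point, from z = 20 to 105 mm above the bench.
- roof_edge (a point): Middle of the front edge of the flat wire shelf over the bay; the track's axes. 6 mm steel wires, 25 mm apart, 132 to 138 mm above the bench, reach 234 mm on in +x; corner posts 14 x 12 mm, 172 mm apart in y. The home carton's rear wall stands 22 mm inside this edge, so an upright finger is stopped too early: lean the tool forward 30 to 45 degrees and push high on the wall.
- carton: Open-topped cardboard carton on the rollers near the entry end, outside the bay: 200 mm long (x, towards the bay), 148 wide (y), 70 high, walls and floor 4 mm (inside 192 x 140), 0.2 to 0.45 kg. Origin at the centre of its underside. Push its rear wall (x = -100 mm).
- mallet: Wooden mallet lying flat on the bench beside either end of the track, 164 mm long, 0.2 to 0.4 kg. Origin under the middle of its head, z up. Head: block 44 (x) by 84 (y) by 50 mm high. Round handle, 26 mm diameter, along -x from x = -22 to -142 mm, its axis 25 mm up, clear of the bench. Balances about x = -15 mm: grip the handle close to the head, e.g. at x = -45 mm.
- wax_tin: Bystander: round aluminium tin, 90 mm diameter, 36 mm high, loose on the bench beside the other end of the track. Origin at the centre of its underside. Leave alone.
- tumbler: Bystander: glass tumbler, 72 mm diameter at the rim, 90 mm high, loose, beyond the track. Origin at the centre of its underside. Leave alone.
- beech_block: Bystander: dark wooden block 70 x 140 x 30 mm, loose, beyond the track. Origin at the centre of its underside. Leave alone.
Mind the look-alikes: they are no part of the job. Of the things shaped like the mallet, the wooden one is meant.

How it is judged (in metres and radians):
On the way, in this order (a step that is already met when the one before it is completed fails the run):
1. the mallet lies flat inside the carton, let go, while the carton is still outside the bay (at least 60 mm short of home) (x of mallet in the frame of carton between -0.09 and 0.09 m and y of mallet in the frame of carton between -0.065 and 0.065 m and z of mallet in the frame of carton between -0.005 and 0.016 m and angle between mallet's own z axis and vertical below 0.26 rad and x of carton in the frame of home below -0.06 m and contact force between the fingers and mallet below 0.1 N), for 0.2 s.
2. the carton is fully home against the back stop (within 6 mm) (x of carton in the frame of home above -0.006 m), for 0.2 s.
At the end, for the whole second after the job is handed in: The carton stands level on the rollers in the bay, its front within 6 mm of the back stop, and the mallet lies flat on the carton's floor (within 12 mm of it, tilted under 15 degrees); both at rest (x of mallet in the frame of carton between -0.09 and 0.09 m and y of mallet in the frame of carton between -0.065 and 0.065 m and z of mallet in the frame of carton between -0.005 and 0.016 m and angle between mallet's own z axis and vertical below 0.26 rad and x of carton in the frame of home above -0.006 m and z of carton in the frame of home between -0.008 and 0.008 m and angle between carton's own z axis and vertical below 0.06 rad and linear speed of each of carton, mallet below 0.02 m/s); the robot touches nothing.
It fails at once if the carton is shoved faster than 0.4 m/s (linear speed of carton above 0.4 m/s).
It fails at once if the carton is tipped by more than 20 degrees (angle between carton's own z axis and vertical above 0.35 rad).
It fails at once if the tin, the tumbler or the block is moved by more than 25 mm, or tipped (distance of any of wax_tin, tumbler, beech_block from where it was at the start of the episode above 0.025 m or angle between tumbler's own z axis and vertical above 0.5 rad).
It also fails if it takes over 58 s, if anything falls off the work surface, if the arm or the gripper's body presses on something with over 40 N, if the wrist force passes 120 N, or if a joint passes its speed limit or range.

## Robot

A 7-joint arm with a two-finger parallel gripper is mounted at the origin on the work surface. World frame = base frame: x ahead of the robot, y to its left, z up, the work surface at z = 0. Lengths are in mm, angles in rad, forces in N, time in s.
With the tool pointing down it reaches from about 400 to 875 mm from the base axis. Payload 4.4 kg.
Tool frame: the origin (TCP) lies at the very end of the fingers, on their centre line; the grasp point (between the pads) lies 19 mm behind it (ctrl.grip_point_offset is the distance from the TCP to the grasp point, in mm); z points along the fingers, y is the line along which they close (so a half turn about z gives the same grasp; the last joint's range is limited). The gripper opens to 85 mm and grips with 20 to 120 N. Pads are 22 mm wide; open, the fingers measure 114 mm over their backs; the gripper's body (76 mm by 85 mm) begins 54 mm behind the grasp point. The pads swing forward as they close: fully open they stand 13 mm farther back than shut.
Start: joints at [1.252, 0.628, 0.038, 1.517, -0.027, 0.996, -0.02], TCP at [162.603, -629.347, 231.313] pointing down, gripper open.
Joint ranges: [-3.06, 3.06], [-0.37, 2.12], [-1.25, 1.32], [0.18, 2.47], [-1.1, 4.24], [0.23, 1.98], [-2.94, 2.94]. Speed limits (rad/s): [2.57, 2.57, 3.14, 3.14, 3.14, 3.14, 3.14].

## Interface

Orientations are given as [roll, pitch, yaw] about the fixed x, y, z axes, in that order (R = Rz(yaw) Ry(pitch) Rx(roll)).
In Python, from cell import ctrl gives the robot as it stands.
- The arm moves only by the tool jog_arm, never from a script. Its argument "increments" is one flat list of numbers, 7 for each row, row after row: the finger opening in cm, from 0 to 8.54, then the shift along the tool's x, y, z in cm, then the turn, a rotation vector about the tool's x, y, z in degrees. In form: [fingers, x, y, z, rx, ry, rz, fingers, x, y, z, rx, ry, rz, ...]. A call has 1 to 20 rows; each row is the pose to reach, as a shift and turn from the pose commanded when the call began, along the tool's axes at that moment; what a row does not reach only later rows make up. A row lasts 1/10 s, in which the tool goes at most 50 mm and 8.59 degrees, less where a joint would pass 70% of its speed; a pose out of reach is approached as far as the arm can. A call with a gripper value outside its range is refused whole. The fingers move at their own pace and stop on an object; the grip force is fixed at half the most. Time passes only in rows, so rows that repeat a pose let the fingers close. It gives the time, the measured TCP pose, the force, the opening and the grip force at its end, in the units of the state.
- ctrl.read_state(): the state, without advancing time (a new reading comes with each control period).
- ctrl.get_image(name): name is "scene" or "top" or "wrist"; returns the picture (480x640x3 uint8, red, green, blue); there is no depth.
- ctrl.camera_params(name): a dict with "fx", "fy", "cx", "cy" (pixels), "extrinsics" (4x4, takes a point from world to camera coordinates). Camera axes: x right, y down, z forward; pixel columns grow to the right and rows downward; lengths in mm; the calibration is good to about 2 mm. A picture is of the moment at which its call begins: read the wrist's pose just before it. camera_params takes no time and is no camera call; for the wrist camera it gives the pose at the moment of the call.
- ctrl.finish_job(): hands the job in; it is judged then, once.
The state is a dict: "clock": time; "qpos": joint angles; "qd": joint speeds; "tau": joint torques, N m; "eef_pos": TCP position; "tool_rot": TCP orientation; "force": force on the tool from outside, world axes, zero at the start; "torque": the same for the moment, N m; "width": finger opening in mm; "gripper_force": force on a finger pad.
Only numpy, scipy, OpenCV 4.12 (cv2) and the standard library are available. Lean on these libraries where they do the work, as an engineer would, in place of code of your own. Each camera call takes 0.05 s, during which the arm holds its last target. There are 200 camera calls.

## Working session

There is one attempt and no reset: what is moved stays moved. The work goes in short steps, Python scripts to look and compute and a tool call to move; the robot and the scene stay as the last step left them, time stands still between calls to the robot, and variables do not carry over. Pictures are saved under pics/ and viewed, at most 10 in all, crops included, and the job is handed in when it is done.

Besides the shell and the picture viewer there is one more tool, called after "Emit:" as a command line: name --argument value ..., lists and objects as JSON in quotes. jog_arm: Moves the arm, as the interface text tells. Its arguments: {"type":"object","properties":{"increments":{"type":"array","items":{"type":"number"}}},"required":["increments"]}

```bash
mkdir -p pics
cat > h.py <<'E'
import numpy as np,cv2
from scipy.spatial.transform import Rotation as R
from cell import ctrl
def shot(n,f):
    im=ctrl.get_image(n); cv2.imwrite('pics/'+f,im[:,:,::-1]); return im
def ray(n,u,v,z,p=None):
    p=p or ctrl.camera_params(n); E=np.array(p['extrinsics']); Rm=E[:3,:3]; c=-Rm.T@E[:3,3]
    d=Rm.T@np.array([(u-p['cx'])/p['fx'],(v-p['cy'])/p['fy'],1]); return c+d*(z-c[2])/d[2]
def proj(n,P):
    p=ctrl.camera_params(n); E=np.array(p['extrinsics']); q=E[:3,:3]@np.array(P)+E[:3,3]
    return p['fx']*q[0]/q[2]+p['cx'],p['fy']*q[1]/q[2]+p['cy']
E
python3 - <<'E'
from h import *
a=shot('scene','s0.png');b=shot('top','t0.png')
s=ctrl.read_state();print(s)
for n in('scene','top'):
    p=ctrl.camera_params(n);E=np.array(p['extrinsics']);print(n,p['fx'],-E[:3,:3].T@E[:3,3],E[:3,:3].round(2).tolist())
E
```

```text
{'clock': 0.1, 'qpos': array([ 1.252225  ,  0.62925923,  0.03841875,  1.5182431 , -0.02700068,
        0.99629563, -0.01997578]), 'qd': array([-9.75885284e-04, -7.64313318e-04, -8.81289428e-04, -1.77912011e-03,
        1.37048933e-03,  9.13518230e-05,  1.03357215e-03]), 'tau': array([ 3.65231936e-03, -5.64535046e+01,  1.23081576e+00, -1.93975836e+01,
        1.13060034e-02,  5.43564674e-03, -1.94599937e-05]), 'eef_pos': array([ 162.4659694 , -628.80472561,  230.48490337]), 'tool_rot': array([-3.13990432e+00,  8.16091314e-07,  2.52816780e-01]), 'force': array([-0.39342567,  0.76362255, -0.55514157]), 'torque': array([-0.00763443, -0.0041963 , -0.04274359]), 'gripper_force': 0.0, 'width': 85.61379506336831}
scene 496.56311697644276 [1359.18816878 -499.65325915  871.74787365] [[0.49, 0.87, 0.0], [0.56, -0.31, -0.77], [-0.67, 0.38, -0.64]]
top 477.70469352654084 [ 399.05505141  -74.8402184  1352.56019957] [[-0.01, -1.0, 0.0], [-0.99, 0.01, -0.13], [0.13, -0.0, -0.99]]
```

View pics/t0.png

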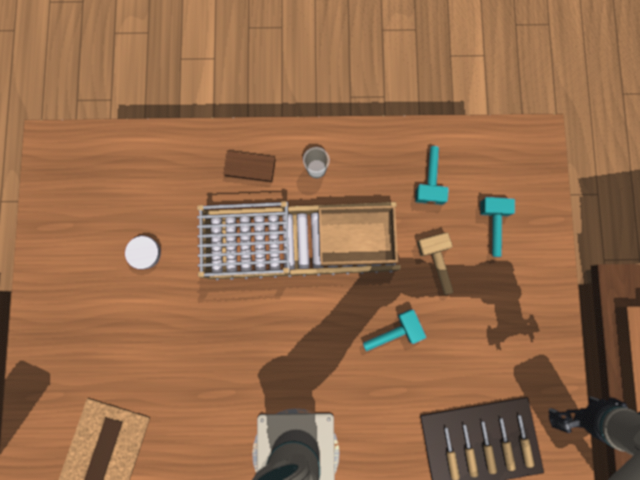

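View pics/s0.png

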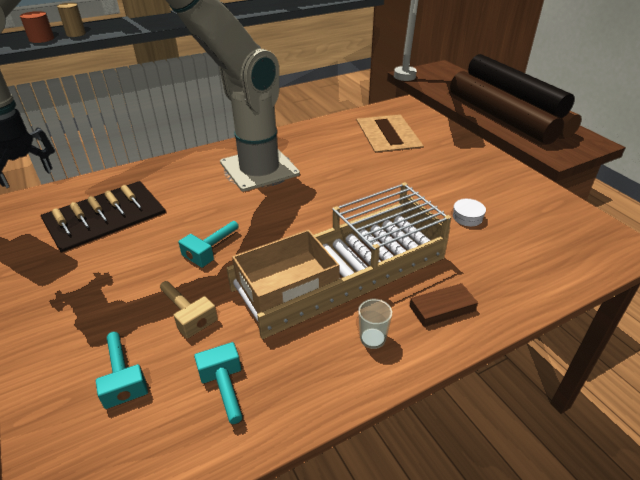

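Top view candidates: wooden mallet with head at (435,243) and handle to (447,292). The three teal look-alikes are at (433,190), (497,208) and (412,327). The wooden one is meant. The carton is at (357,235), and the bay is to the left at (245,240). I'll check the choice in a close crop.

Run:
```python
from h import *
a=cv2.imread('pics/t0.png')
c=cv2.resize(a[180:320,280:480],None,fx=4,fy=4,interpolation=cv2.INTER_CUBIC);cv2.imwrite('pics/c0.png',c)
for (u,v) in [(435,243),(447,292)]: print(ray('top',u,v,50 if v<260 else 25).round())
for n,(u,v) in {'tin':(142,252),'tumb':(316,161),'block':(250,165)}.items(): print(n,ray('top',u,v,40).round())
hsv=cv2.cvtColor(a,cv2.COLOR_BGR2HSV);print(hsv[243,435],hsv[280,444],hsv[300,470],hsv[235,357])
```

```text
[ 558. -388.   50.]
[ 424. -421.   25.]
tin [545. 420.  40.]
tumb [798. -63.  40.]
block [788. 123.  40.]
[ 17 108 207] [ 17 100 105] [ 12 141 177] [ 15 116 211]
```

View pics/c0.png

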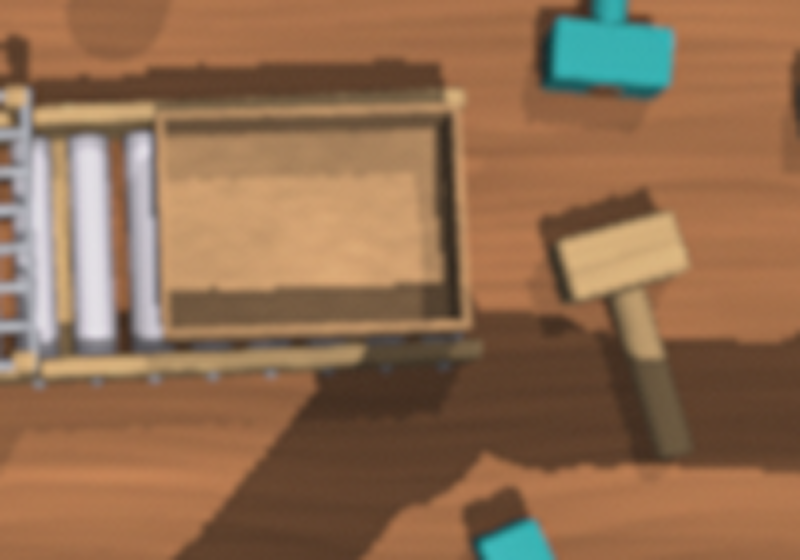

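The crop confirms the pale wooden mallet: head top face centred at crop (622,255), handle end at (678,455). Carton rim corners are at crop (157,107), (458,100), (470,328) and (162,335).

Run:
```python
from h import *
f=lambda u,v,z:ray('top',280+u/4-.375,180+v/4-.375,z)
H=[f(*q,50) for q in[(555,240),(670,210),(690,268),(575,300)]]
h=np.mean(H,0);e=f(678,455,25);d=h-e;print('head',h.round(1),'end',e.round(1),'L',np.hypot(*d[:2]),'yaw handle',np.degrees(np.arctan2(d[1],d[0])),'yaw head',np.degrees(np.arctan2(*(H[3]-H[2]+H[0]-H[1])[[1,0]])-np.pi/2))
C=np.array([f(*q,115) for q in[(157,107),(458,100),(470,328),(162,335)]]);c=C.mean(0);x=C[0]-C[1]+C[3]-C[2]
print('carton',c.round(1),np.linalg.norm(x)/2,'yaw',np.degrees(np.arctan2(x[1],x[0])),C.round().tolist())
print('guide ends',f(463,97,75).round(1),f(480,350,75).round(1))
p=f(20,362,138),f(20,95,138);print('roof edge posts',np.round(p,1))
```

```text
head [ 557.5 -388.7   50. ] end [ 420.6 -426.9   25. ] L 142.15704943521308 yaw handle 15.572370749544636 yaw head 14.3491316332086
carton [ 577.1 -170.8  115. ] 199.35075253274474 yaw 90.60898092157801 [[651.0, -70.0, 115.0], [654.0, -269.0, 115.0], [503.0, -272.0, 115.0], [501.0, -72.0, 115.0]]
guide ends [ 663.9 -278.7   75. ] [ 491.2 -284.4   75. ]
roof edge posts [[482.8  18.6 138. ]
 [655.7  18.2 138. ]]
```

Emit:
jog_arm --increments '[8.5,10,-3.4,0,0,0,0,8.5,20,-6.7,2,0,0,0,8.5,30,-10,5,0,0,0,8.5,39.8,-13.4,10,0,0,0,8.5,39.8,-13.4,10,0,0,0,8.5,39.8,-13.4,10,0,0,0,8.5,39.8,-13.4,10,0,0,0,8.5,39.8,-13.4,10,0,0,0,8.5,39.8,-13.4,10,0,0,0,8.5,39.8,-13.4,10,0,0,0,8.5,39.8,-13.4,10,0,0,0,8.5,39.8,-13.4,10,0,0,0,8.5,39.8,-13.4,10,0,0,0,8.5,39.8,-13.4,10,0,0,0]'

```text
clock: 1.5
eef_pos: [513.4, -401.4, 131.8]
tool_rot: [3.141, 0.0, 0.25]
force: [-0.1, -0.0, -0.1]
width: 85.0
gripper_force: 0.0
```

Run:
```python
from h import *
s=ctrl.read_state();print(s['clock'],s['eef_pos'],s['tool_rot'],s['qpos'])
p=ctrl.camera_params('wrist');a=shot('wrist','w1.png')
E=np.array(p['extrinsics']);print(p['fx'],-E[:3,:3].T@E[:3,3],E[:3,:3].round(2).tolist())
for P in [(557.5,-388.7,50),(420.6,-426.9,25),(514,-400,38)]: print(P,np.round(proj('wrist',P)))
```

```text
1.5 [ 513.39490577 -401.40521353  131.79644211] [3.14084265e+00 6.58878699e-05 2.50444774e-01] [ 0.59116033  0.74205359  0.04959898  1.60405701 -0.04616076  0.79609235
 -0.66033539]
343.0725958611683 [ 594.34705454 -380.81909211  274.81627688] [[0.25, -0.97, 0.0], [-0.92, -0.23, 0.32], [-0.31, -0.08, -0.95]]
(557.5, -388.7, 50) [313. 181.]
(420.6, -426.9, 25) [317. 342.]
(514, -400, 38) [314. 240.]
```

View pics/w1.png

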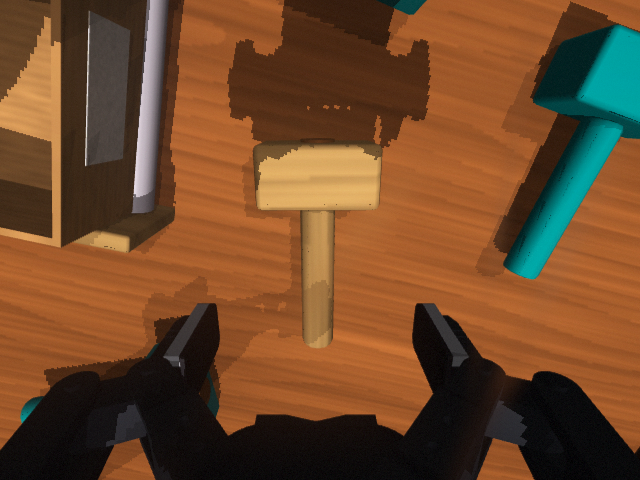

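The wrist view shows the wooden mallet head centred at (319,177) and the handle end at (317,346), within about 4 mm of prediction. Descend and grip.

Emit:
jog_arm --increments '[8.5,0,0.2,4,0,0,0,8.5,0,0.2,8,0,0,0,8.5,0,0.2,11,0,0,0,8.5,0,0.2,12.4,0,0,0,8.5,0,0.2,12.4,0,0,0,8.5,0,0.2,12.4,0,0,0,0,0,0.2,12.4,0,0,0,0,0,0.2,12.4,0,0,0,0,0,0.2,12.4,0,0,0,0,0,0.2,12.4,0,0,0,0,0,0.2,12.4,0,0,0,0,0,0.2,12.4,0,0,0,0,0,0.2,12.4,0,0,0,0,0,0.2,12.4,0,0,0]'

```text
clock: 2.95
eef_pos: [515.1, -402.3, 8.0]
tool_rot: [3.141, -0.0, 0.253]
force: [-0.8, 0.6, 5.5]
width: 24.4
gripper_force: 58.7
```

Emit:
jog_arm --increments '[0,0,0,-3,0,0,0,0,0,0,-8,0,0,0,0,0,0,-13,0,0,0,0,0,0,-18,0,0,0,0,0,0,-20,0,0,0,0,1,-2.2,-20,0,0,-8,0,3,-5,-20,0,0,-16,0,5,-9,-20,0,0,-24,0,7,-13,-20,0,0,-32,0,9,-16,-20,0,0,-40,0,10.5,-19,-20,0,0,-48,0,12.1,-22.3,-20,0,0,-56,0,12.1,-22.3,-20,0,0,-64,0,12.1,-22.3,-20,0,0,-72,0,12.1,-22.3,-20,0,0,-76,0,12.1,-22.3,-20,0,0,-76,0,12.1,-22.3,-20,0,0,-76,0,12.1,-22.3,-20,0,0,-76,0,12.1,-22.3,-20,0,0,-76]'

```text
clock: 4.85
eef_pos: [576.2, -155.8, 207.2]
tool_rot: [-3.141, 0.0, 1.579]
force: [-0.4, -0.4, -3.9]
width: 24.1
gripper_force: 59.7
```

Run:
```python
from h import *
s=ctrl.read_state();print(s['clock'],s['eef_pos'],s['tool_rot'],s['width'],s['force'])
shot('wrist','w2.png');a=shot('top','t2.png')
for x,y in[(651,-70),(654,-269),(503,-272),(501,-72)]:print(np.round(proj('wrist',(x,y,115))))
b=cv2.imread('pics/w2.png');a=cv2.imread('pics/t2.png')
c=cv2.resize(a[160:300,260:460],(640,448),interpolation=cv2.INTER_CUBIC)
cv2.imwrite('pics/v2.png',cv2.resize(np.hstack([cv2.resize(b,(597,448)),c]),(800,290)))
```

```text
4.85 [ 576.20735262 -155.82024399  207.17655282] [-3.14130239e+00  7.35110950e-05  1.57850415e+00] 24.14439846559231 [-0.43110773 -0.44471686 -3.86853925]
[431. 116.]
[407. 369.]
[226. 371.]
[199. 117.]
```

View pics/v2.png

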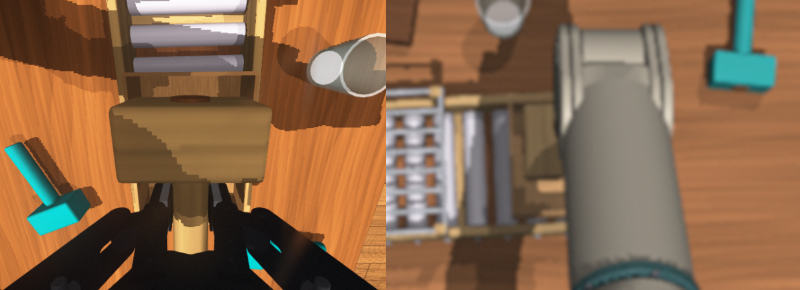

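The composite shows the mallet held level with its head pointing towards the bay, centred over the carton. The front rim at row ~75 is where predicted. Lower it.

Emit:
jog_arm --increments '[0,0,0,3,0,0,0,0,0,0,6,0,0,0,0,0,0,8,0,0,0,0,0,0,10,0,0,0,0,0,0,11.5,0,0,0,0,0,0,13,0,0,0,0,0,0,14,0,0,0,0,0,0,14.6,0,0,0,0,0,0,14.6,0,0,0,0,0,0,14.6,0,0,0]'

```text
clock: 5.95
eef_pos: [576.8, -155.9, 61.8]
tool_rot: [3.141, 0.0, 1.579]
force: [-0.1, -0.4, -3.5]
width: 24.4
gripper_force: 59.8
```

Emit:
jog_arm --increments '[0,0,0,0.2,0,0,0,0,0,0,0.4,0,0,0,0,0,0,0.4,0,0,0,5,0,0,0.4,0,0,0,5,0,0,0.4,0,0,0,5,0,0,0.4,0,0,0,5,0,0,0.4,0,0,0,5,0,0,0.4,0,0,0,5,0,0,-2,0,0,0,5,0,0,-5,0,0,0,5,0,0,-9,0,0,0,5,0,0,-13,0,0,0,5,0,0,-17,0,0,0,5,0,0,-20,0,0,0,5,0,0,-20,0,0,0]'

```text
clock: 7.45
eef_pos: [579.1, -156.1, 266.3]
tool_rot: [3.132, 0.002, 1.579]
force: [0.1, 0.4, 0.3]
width: 49.8
gripper_force: 0.0
```

Run:
```python
from h import *
s=ctrl.read_state();print(s['clock'],s['eef_pos'],s['tool_rot'],s['qpos'])
shot('wrist','w3.png')
for x,y,z in[(651,-70,115),(654,-269,115),(503,-272,115),(501,-72,115),(577,-111,99)]:print(np.round(proj('wrist',(x,y,z))))
```

```text
7.45 [ 579.14614534 -156.12656113  266.26589177] [3.13240065e+00 2.15565906e-03 1.57904016e+00] [ 0.42553254  0.52990712 -0.32916834  1.62329107  0.19493181  1.01123007
  0.04429437]
[406. 116.]
[390. 329.]
[238. 331.]
[219. 117.]
[314. 165.]
```

View pics/w3.png

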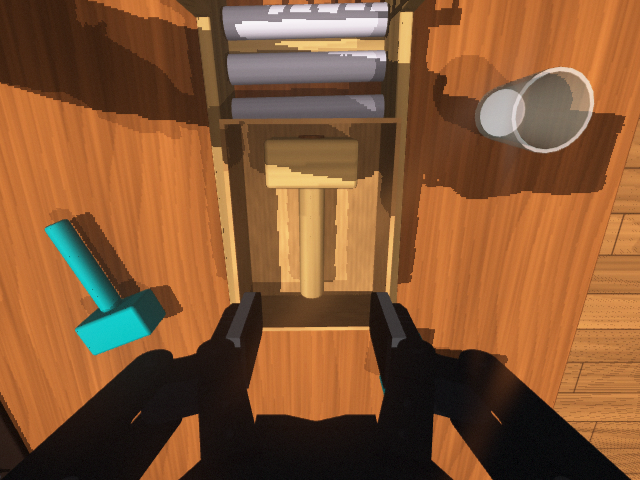

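The mallet lies flat in the carton (head at (312,163), handle end at (312,295)), well inside the rims at rows 120 and 328, and the carton hasn't moved. Next: go behind the carton and lean.

Emit:
jog_arm --increments '[0,-4,0,0,0,0,0,0,-8,0,0,0,8,0,0,-12,0,0,0,16,0,0,-16,0,0,0,24,0,0,-16,0,0,0,32,0,0,-16,0,0,0,40,0,0,-16,0,0,0,45,0,0,-16,0,0,0,45,0,0,-16,0,0,0,45,0,0,-16,0,0,0,45,0,0,-16,0,0,0,45,0]'

```text
clock: 8.6
eef_pos: [578.4, -314.3, 263.0]
tool_rot: [3.139, -0.783, 1.584]
force: [0.6, -0.3, -0.1]
width: 0.1
gripper_force: 0.0
```

Run:
```python
from h import *
s=ctrl.read_state();print(s['clock'],s['eef_pos'],s['qpos'].round(2));print(R.from_euler('xyz',s['tool_rot']).as_matrix().round(3))
```

```text
8.6 [ 578.39926353 -314.31769682  263.04840073] [ 0.94  0.99 -0.52  1.01 -0.22  1.65  0.58]
[[-0.009  1.    -0.006]
 [ 0.709  0.011  0.706]
 [ 0.706  0.002 -0.709]]
```

Emit:
jog_arm --increments '[0,-3,0,3,0,0,0,0,-6,0,6,0,0,0,0,-9,0,9,0,0,0,0,-11,0,11,0,0,0,0,-12.6,0,12.6,0,0,0,0,-12.6,0,12.6,0,0,0,0,-12.6,0,12.6,0,0,0,0,-12.6,0,12.6,0,0,0]'

```text
clock: 9.4
eef_pos: [579.0, -316.3, 85.6]
tool_rot: [3.137, -0.783, 1.582]
force: [-0.5, -0.2, 0.3]
width: 0.1
gripper_force: 0.0
```

Emit:
jog_arm --increments '[0,0.8,0,0.8,0,0,0,0,1.6,0,1.6,0,0,0,0,2.4,0,2.4,0,0,0,0,3.0,0,3.0,0,0,0,0,3.6,0,3.6,0,0,0,0,4.2,-0.1,4.2,0,0,0,0,4.9,-0.1,4.9,0,0,0,0,5.6,-0.1,5.6,0,0,0,0,6.4,-0.1,6.4,0,0,0,0,7.2,-0.2,7.2,0,0,0,0,8.0,-0.2,8.0,0,0,0,0,8.8,-0.2,8.8,0,0,0,0,9.6,-0.2,9.6,0,0,0,0,10.4,-0.3,10.4,0,0,0,0,11.2,-0.3,11.2,0,0,0,0,12,-0.3,12,0,0,0,0,12.8,-0.3,12.8,0,0,0,0,13.5,-0.4,13.5,0,0,0,0,14,-0.4,14,0,0,0,0,14.4,-0.4,14.4,0,0,0]'

```text
clock: 11.4
eef_pos: [571.6, -111.2, 83.1]
tool_rot: [-3.141, -0.786, 1.579]
force: [-0.1, -3.2, 2.7]
width: 0.2
gripper_force: 1.9
```

Run:
```python
from h import *
s=ctrl.read_state();print(s['clock'],s['eef_pos'],s['force'],s['qpos'].round(2))
a=shot('scene','s3.png')
b=cv2.imread('pics/s3.png');cv2.imwrite('pics/s3c.png',cv2.resize(b[150:350,180:480],(750,500),interpolation=cv2.INTER_CUBIC))
```

```text
11.4 [ 571.61504569 -111.24751317   83.09746708] [-0.05082933 -3.15554642  2.72554307] [ 0.83  1.05 -0.56  1.56 -0.26  1.    0.62]
```

View pics/s3c.png

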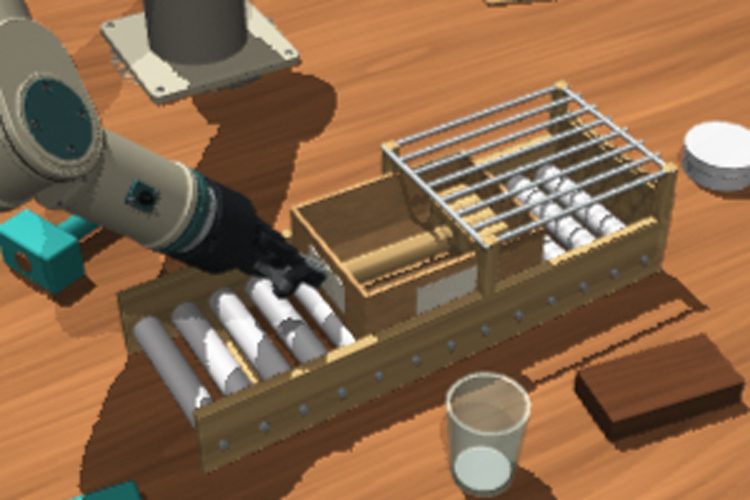

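The fingertips (crop (300,285)) rest on the rear wall, with the carton level and its front already under the shelf. Keep pushing.

Emit:
jog_arm --increments '[0,0.6,0,0.6,0,0,0,0,1.3,0,1.3,0,0,0,0,2,0,2,0,0,0,0,2.7,0,2.7,0,0,0,0,3.4,0,3.4,0,0,0,0,4.1,0,4.1,0,0,0,0,4.8,0,4.8,0,0,0,0,5.5,0,5.5,0,0,0,0,6.1,0,6.1,0,0,0,0,6.6,0,6.6,0,0,0,0,7.1,0,7.1,0,0,0,0,7.5,0,7.5,0,0,0,0,7.9,0,7.9,0,0,0,0,8.2,0,8.2,0,0,0,0,8.2,0,8.2,0,0,0]'

```text
clock: 12.95
eef_pos: [571.0, 5.1, 83.6]
tool_rot: [3.141, -0.787, 1.58]
force: [0.4, -0.2, 0.2]
width: 0.2
gripper_force: 0.0
```

Emit:
jog_arm --increments '[0,0.2,0,0.2,0,0,0,0,0.4,0,0.4,0,0,0,0,0.6,0,0.6,0,0,0,0,0.8,0,0.8,0,0,0,0,1.0,0,1.0,0,0,0,0,1.2,0,1.2,0,0,0]'

```text
clock: 13.55
eef_pos: [570.9, 20.9, 83.2]
tool_rot: [3.141, -0.785, 1.579]
force: [-1.4, -3.3, 2.6]
width: 0.1
gripper_force: 1.7
```

Emit:
jog_arm --increments '[0,0.15,0,0.15,0,0,0,0,0.3,0,0.3,0,0,0,0,0.45,0,0.45,0,0,0,0,0.6,0,0.6,0,0,0]'

```text
clock: 13.95
eef_pos: [571.7, 25.1, 82.9]
tool_rot: [3.14, -0.781, 1.577]
force: [-4.8, -21.7, 14.5]
width: -0.1
gripper_force: 10.3
```

Run:
```python
from h import *
shot('scene','s4.png');shot('top','t4.png')
b=cv2.imread('pics/s4.png')[170:320,280:480];t=cv2.imread('pics/t4.png')[180:300,180:340]
cv2.imwrite('pics/v4.png',np.hstack([cv2.resize(b,(400,300),interpolation=3),cv2.resize(t,(400,300),interpolation=3)]))
```

```text
(no output)
```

View pics/v4.png

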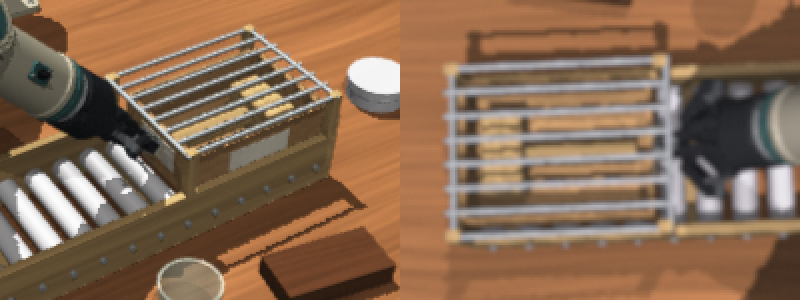

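The view is inconclusive: the carton is in the bay, but the rear wall is hidden by the wire at crop column 668. Back off and measure.

Emit:
jog_arm --increments '[0,-0.5,0,-0.5,0,0,0,0,-2,0,-2,0,0,0,0,-4,0,-4,0,0,0,0,-7,0,-7,0,0,0,0,-10,0,-10,0,0,0,0,-12,0,-12,0,0,0,0,-12,0,-12,0,0,0,0,-12,0,-12,0,0,0]'

```text
clock: 14.85
eef_pos: [572.1, -139.8, 83.0]
tool_rot: [-3.141, -0.787, 1.579]
force: [1.0, -0.1, -0.1]
width: -0.3
gripper_force: 0.0
```

Run:
```python
from h import *
shot('top','t5.png')
t=cv2.imread('pics/t5.png')[190:290,190:310]
cv2.imwrite('pics/v5.png',cv2.resize(t,(720,600),interpolation=3))
# expected columns: wall rear rim at y=33/35 z115, front rim +200, stop face z105, edge z138
for y,z in[(33,115),(233,115),(233,105),(18,138),(252,138)]: print(y,z,(proj('top',(571,y,z))[0]-190)*6+2.5)
```

```text
33 115 540.7953652607492
233 115 81.71356388155067
233 105 87.31594377364593
18 138 571.1630089313381
252 138 24.04430670393583
```

View pics/v5.png

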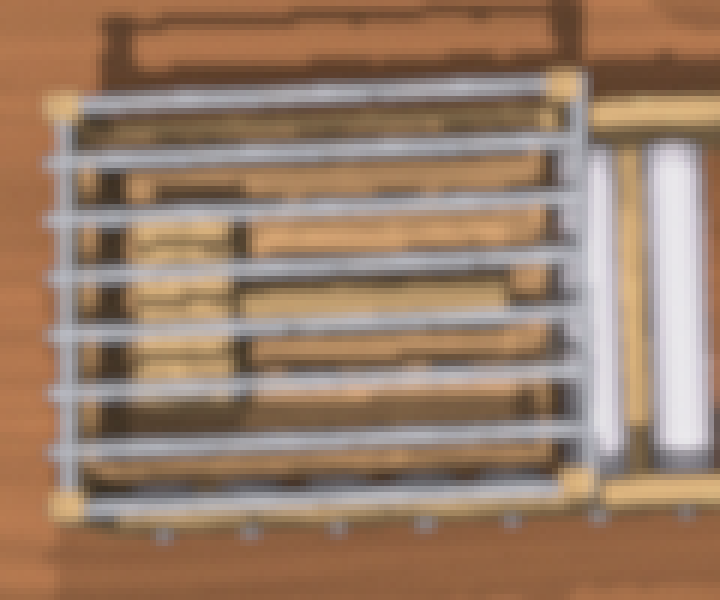

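Run:
```python
from h import *
t=cv2.imread('pics/t5.png',0)
for r in (221,231,240,250): print(r,'front',t[r,198:214],'rear',t[r,274:292])
p=ctrl.camera_params('wrist');b=shot('wrist','w6.png')
for y in(27,30,33,36):print(y,np.round(proj('wrist',(571,y,115))),np.round(proj('wrist',(571,y+200,105))))
print('edge',np.round(proj('wrist',(571,14,135))))
```

```text
221 front [124 145 163 149 117 109 120 111  83  59  52  54  81 121 146 151] rear [120 112 112 113 114 116 114 116 123 134 145 159 169 177 202 221 217 190]
231 front [125 143 162 153 123 111 123 116  86  59  56  58  88 124 134 130] rear [137 135 136 139 145 150 154 153 152 154 153 156 168 188 217 225 221 201]
240 front [118 135 160 157 129 114 123 114  86  61  54  59  85 119 130 128] rear [133 105  94  97 102 107 112 115 116 120 134 148 164 180 196 217 222 211]
250 front [126 135 161 167 141 113 117 114  90  64  55  55  64  81  99 119] rear [124 121 120 121 125 131 136 136 134 140 159 171 171 172 180 206 221 218]
27 [315.  23.] [ 318. -105.]
30 [316.  20.] [ 318. -107.]
33 [316.  17.] [ 318. -108.]
36 [316.  14.] [ 318. -110.]
edge [315.   0.]
```

View pics/w6.png

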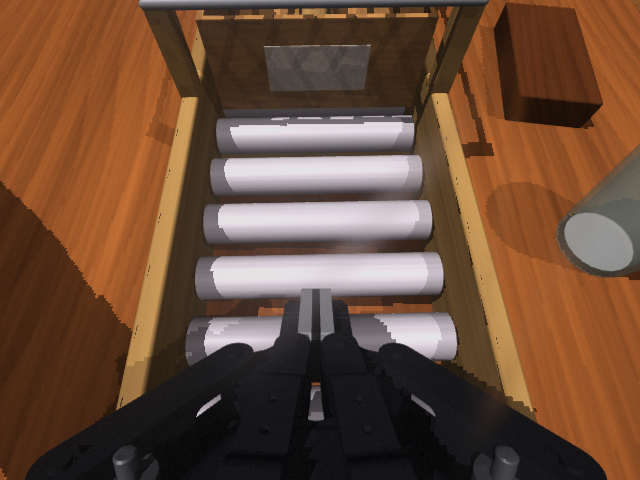

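The last wrist view puts the carton's rear rim at row ~17, i.e. y ≈ 33. That matches the expected home. The top profile shows no dark gap between the carton's front rim and the back stop, and the push ended on a hard stop at 22 N. The robot is clear, so I'm handing in.

```bash
python3 -c "
from cell import ctrl
print(ctrl.finish_job())"
```

```text
the job is handed in; nothing more can be done
None
```

I laid the wooden mallet flat in the carton, pushed the carton to the back stop and handed the job in; the hand-in gave no verdict, but the cameras and the 22 N stop both indicate the carton is home, and the arm stayed clear of the tin, tumbler and block.

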